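Knock a hot tube coupon out of the tacking jig and square it on the stop rail

TASK

The square tube just welded is stuck in the nest of the tacking jig. Take the drift from its rest, push the tube out from behind through the two knock-out holes in the nest's back wall, some on one side and then some on the other, until it lies flat along the stop rail in front and touches it at both ends, then press it firmly home there with about 15 N; ease it up to the rail, never ram it. The tube is still hot, so touch it with nothing but the drift, leave the other things on the bench where they are, and lay the drift back in its rest when you are done.

Things in the scene. Friction and masses are not known exactly. Their poses are not given: they have to be found in the camera images.
- jig: Tacking jig, fixed: steel plate, top 20 mm up (x -55 to 155, y +-160 mm), carrying the nest. Origin under the plate, mid nest, in the plane of the back wall's front face; +x is the way the tube comes out, y along the nest. Wall: x -12 to 0, y +-125, up to z 70 mm. End cheeks: x 0 to 16, y +-94 to 122, up to z 54. Ribs behind the wall: y +-108, back to x -46, up to z 50.
- hole_l (a point): Centre of the +y knock-out hole at its rear mouth, on the back wall's rear face (jig frame -12, 50, 40 mm). Round hole, 18 mm diameter, straight through the 12 mm wall along the jig's x.
- hole_r (a point): Centre of the -y knock-out hole at its rear mouth (jig frame -12, -50, 40 mm); same size.
- hold_l (a point): Spring plunger of the +y hold-down: presses down on the tube's top here (jig frame 13, 74, 60 mm); the -y one is its mirror image. Arms: x -12 to 28, y +-61 to 87, z 70 to 80, heads up to 94 mm. They make the tube stick: one end starts to slide at roughly 10 to 20 N pushed at a hole (varies); once its rear face is past x = 16 mm the tube is free and slides at 2 to 4 N.
- tube_center (a point): Centre of the stuck part: square steel tube 40 x 40 mm, 180 mm long, open ends, a weld bead across its middle, lying on the jig's plate, 0.35 to 0.57 kg. y runs along it, x across it towards the stop rail. It starts in the nest, its rear face 1 to 2 mm in front of the back wall, 4 mm of room at each end.
- tube_l (a point): Front face of the tube at its +y end, mid height: 20 mm ahead of and 90 mm along from tube_center.
- tube_r (a point): The same at the tube's -y end.
- rail: Stop rail: steel bar fixed on the jig's plate ahead of the nest, 240 mm long (y), 20 deep, 28 high. Origin at the bottom middle of its rear face, which looks at the nest; +x points away from the nest: the tube's front face belongs at x = 0 here. At the start 29 to 43 mm ahead of the tube (at mid length), turned up to 0.06 rad against the nest. Pressing home takes 10 to 25 N; over 40 N is ramming.
- drift_grip (a point): Grasp point of the drift (knock-out punch): on its axis, mid height of the handle. x points to the tip. Handle: black rubber, 22 x 22 mm square, 75 mm long, from 45 mm behind to 30 mm ahead of this point; behind it a steel striking head 12 mm long, 18 mm across. Ahead of it a round steel shaft, 10 mm diameter, 120 mm long. 0.22 kg. It lies level in its rest.
- drift_tip (a point): Centre of the flat end of the drift's shaft, 150 mm ahead of drift_grip.
- rest_seat (a point): Where drift_grip belongs in the rest, 42 mm above the bench; x the way the tip points. The fixed rest: base 230 x 60 x 6 mm, two open-topped forks 12 mm thick: one under the handle (38 mm behind this point, 28 mm between posts that rise 4 mm above the axis), one under the shaft (105 mm ahead, 18 mm between posts that rise 7 mm above the axis). The handle's middle is free on both sides.
- wire_brush: wire brush with a wooden handle, bystander
- chip_hammer: chipping hammer, 210 mm long, bystander
- weld_magnet: flat arrow-shaped welding magnet, about 115 x 75 x 18 mm, bystander
- gel_tin: round tin, 68 mm diameter, 55 mm tall, bystander
- tube_offcut: 70 mm offcut of the same 40 mm square tube, bystander (not the stuck tube)
- c_clamp: C-clamp lying flat, about 140 x 80 mm, bystander
- pliers: pliers with dark grips, 160 mm long, bystander
Mind the look-alikes: they are no part of the job. Of the things that look like the part that bears drift_grip, the smaller one is meant.

How it is judged:
On the way, in this order (a step that is already met when the one before it is completed fails the run):
1. the drift is taken out of its rest (distance between drift_grip and rest_seat above 0.05 m), for 0.1 s.
2. the drift's tip is put through a knock-out hole from behind (x of drift_tip in the frame of jig above -0.004 m and z of drift_tip in the frame of jig between 0.03 and 0.05 m and (y of drift_tip in the frame of jig between 0.04 and 0.06 m or y of drift_tip in the frame of jig between -0.06 and -0.04 m)), for 0.1 s.
3. the tube is pushed clear of the nest at both ends (x of each of tube_l, tube_r in the frame of jig above 0.057 m), for 0.1 s.
4. the tube lies against the stop rail at both ends and is pressed home on it (x of each of tube_l, tube_r in the frame of rail above -0.0025 m and angle between the y axis of tube_center and the y axis of rail, either way round below 0.03 rad and y of tube_center in the frame of rail between -0.04 and 0.04 m and z of tube_center in the frame of jig between 0.035 and 0.045 m and contact force between tube and rail above 8 N), for 0.25 s.
At the end, for the whole second after the job is handed in: The tube lies flat on the jig's plate along the stop rail, no more than 2.5 mm off it at either end and within 0.03 rad of parallel, its middle within 40 mm of the rail's middle; the drift lies in its rest (grasp point within 12 mm of the seat, axis within 0.08 rad); both at rest (x of each of tube_l, tube_r in the frame of rail above -0.0025 m and angle between the y axis of tube_center and the y axis of rail, either way round below 0.03 rad and y of tube_center in the frame of rail between -0.04 and 0.04 m and z of tube_center in the frame of jig between 0.035 and 0.045 m and linear speed of tube below 0.01 m/s and distance between drift_grip and rest_seat below 0.012 m and angle between the x axis of drift_grip and the x axis of rest_seat, either way round below 0.08 rad and linear speed of drift below 0.02 m/s); the robot touches nothing.
It fails at once if the hot tube is touched by the fingers or the arm (contact force between any of the fingers, the arm and tube above 0.5 N).
It fails at once if the tube is rammed against the stop rail (over 40 N) (contact force between tube and rail above 40 N).
It fails at once if a loose thing lying about (brush, hammer, magnet, tin, offcut, clamp or pliers) is moved more than 25 mm (distance of any of wire_brush, chip_hammer, weld_magnet, gel_tin, tube_offcut, c_clamp, pliers from where it was at the start of the episode above 0.025 m).
It also fails if it takes over 58 s, if anything falls off the work surface, if the arm or the gripper's body presses on something with over 40 N, if the wrist force passes 120 N, or if a joint passes its speed limit or range.

ROBOT

A 6-joint arm with a two-finger parallel gripper is mounted at the origin on the work surface. World frame = base frame: x ahead of the robot, y to its left, z up, the work surface at z = 0. Lengths are in m, angles in rad, forces in N, time in s.
With the tool pointing down it reaches from about 0.3 to 0.875 m from the base axis. Payload 6.4 kg.
Tool frame: the origin (TCP) lies at the very end of the fingers, on their centre line; the grasp point (between the pads) lies 19 mm behind it; z points along the fingers, y is the direction in which the jaws open and shut (so a half turn about z gives the same grasp; the last joint's range is limited). The gripper opens to 85 mm and grips with 20 to 120 N. Pads are 22 mm wide; open, the fingers measure 114 mm over their backs; the gripper's body (76 mm by 85 mm) begins 54 mm behind the grasp point. The pads swing forward as they close: fully open they stand 13 mm farther back than shut.
Start: joints at [-1.468, 0.181, 1.607, -0, 1.354, -0.206], TCP at [0.175, -0.548, 0.231] pointing down, gripper open.
Joint ranges: [-2.99, 2.99], [-0.89, 2.07], [0.3, 2.58], [-1.14, 4.28], [0, 2.63], [-3.12, 3.12]. Speed limits (rad/s): [2.57, 2.57, 3.01, 3.14, 3.14, 3.14].

INTERFACE

Orientations are given as a rotation vector (axis times angle).
In Python, from rig import r, planner, optics, job_done gives the robot as it stands. Calls block until the motion is done:
- r.move_to(position, orientation): joint-space move of the TCP to a pose.
- r.move_l(position, rot=None, speed=0.15): straight line of the TCP; rot=None keeps the orientation; speed is the mean speed in m/s.
- r.move_j(angles): joint-space move.
- r.command_gripper(opening, strength=None): finger opening in m; strength is the grip in N (None keeps the last); returns when the fingers have stopped.
- r.hold(seconds).
- planner.solve_ik(position, orientation): joint angles nearest the present ones, or None.
- optics.grab_frame(name): name is "scene" or "top" or "wrist"; returns a dict with "color" (384x512x3 uint8, blue, green, red), "vertical_fov" (degrees; the focal length in pixels is half the picture's height over the tangent of half this angle, whatever the lens; pixels are square), "cx", "cy" (the principal point, pixels), "position" and "rotation" of the camera in the world; the wrist camera has in their place "mount" (4x4, takes a point from camera to tool coordinates, whose origin is the TCP and whose axes are the flange's). Camera axes: x right, y down, z forward; pixel columns grow to the right and rows downward; lengths in m; the calibration is good to about 2 mm. A picture is of the moment at which its call begins: read the wrist's pose just before it. There is no depth.
A pose or a line that the arm cannot do raises r.IKError and nothing moves.
- job_done(): hands the job in, once; it reports no verdict.
Readings, each from a call of its own:
- r.read_time(): time.
- r.read_joint_positions(): joint angles.
- r.read_dq(): joint speeds.
- r.read_joint_efforts(): joint torques, N m.
- r.read_position(): TCP position.
- r.read_eef_rot(): TCP orientation.
- r.read_wrist_force(): force on the tool from outside, world axes, zero at the start.
- r.read_wrist_torque(): the same for the moment, N m.
- r.read_opening(): finger opening in m.
Only numpy, scipy, OpenCV 4.12 (cv2) and the standard library are available. Lean on these libraries where they do the work, as an engineer would, in place of code of your own. Each camera call takes 0.05 s, during which the arm holds its last target. There are 200 camera calls.

## Working session

There is one attempt and no reset: what is moved stays moved. The work goes in short steps, each a Python script; the robot and the scene stay as the last script left them, time stands still between calls to the robot, and variables do not carry over. Pictures are saved under pics/ and viewed, about 8 in all and at most 12, crops included, and the job is handed in when it is done.

```bash
ls; mkdir -p pics; python3 - <<'E'
from rig import r,optics
import cv2,numpy as np
for n in("scene","top"):
    f=optics.grab_frame(n); print(n,f["vertical_fov"],f["cx"],f["cy"],f["position"],np.array(f["rotation"]).tolist())
    cv2.imwrite(f"pics/{n}_raw.png",f["color"]); cv2.imwrite(f"pics/{n}.png",cv2.resize(f["color"],(800,600),interpolation=cv2.INTER_CUBIC))
print(r.read_time())
E
```

```text
pics
scene 47.36840835448197 249.2981458144755 191.44892576241432 [1.23190044 0.59677129 0.80056003] [-1.1523420188100153, -2.2529098813949857, 1.1079338904821285]
top 47.55550101967684 252.3039470996749 187.19369823626084 [ 0.16186538 -0.00725106  1.63294884] [-2.1112144569153, 2.1081947342065646, -0.1901501961481088]
0.1
```

View pics/top.png

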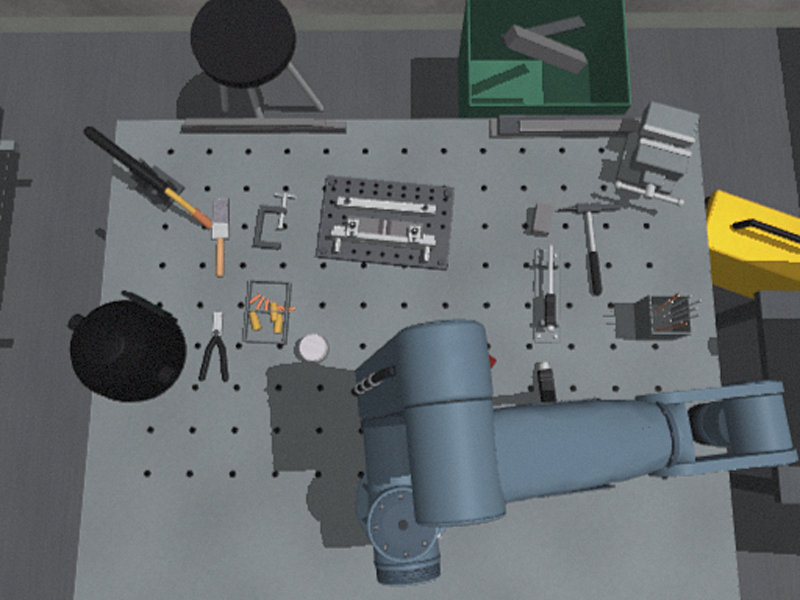

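View pics/scene.png

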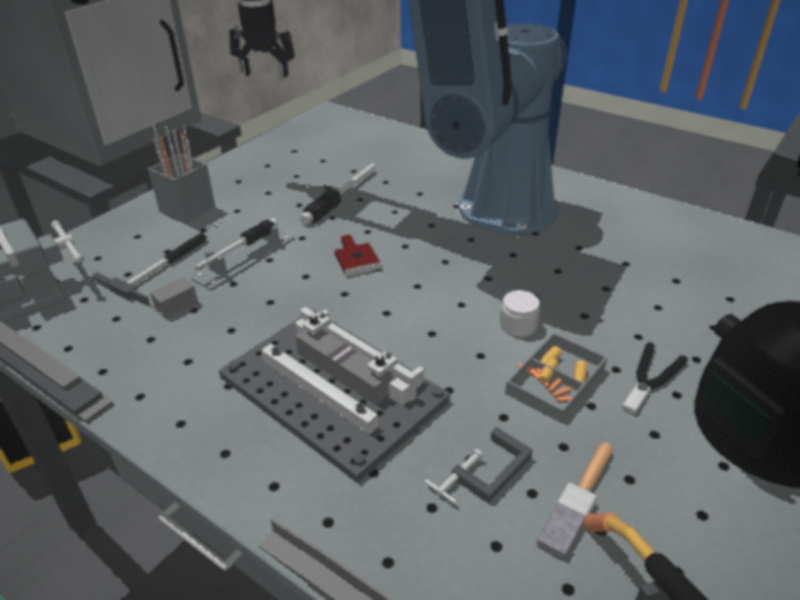

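The top view shows the jig at about (385,222) and the tube in the nest at (385,228). There are two drift candidates. One lies in the forked rest at (547,295). The other is bigger, lying loose with a black handle at (545,380) and partly under the arm. The one in the rest is smaller and matches the description. The hammer at (592,250) is a bystander. Next I'll take an enlarged crop to confirm, plus coarse positions.

```bash
cat > h.py <<'E'
import numpy as np,cv2
from scipy.spatial.transform import Rotation as R
def K(f):
    fl=f["color"].shape[0]/2/np.tan(np.radians(f["vertical_fov"])/2); return np.array([[fl,0,f["cx"]],[0,fl,f["cy"]],[0,0,1.]])
def cam(f,tcp=None,rot=None):
    if "mount" in f:
        T=np.eye(4);T[:3,:3]=R.from_rotvec(rot).as_matrix();T[:3,3]=tcp;T=T@np.array(f["mount"]);return T[:3,3],T[:3,:3]
    return np.array(f["position"]),R.from_rotvec(f["rotation"]).as_matrix()
def ray(k,p,Rm,uv,z):
    d=Rm@np.linalg.solve(k,[uv[0],uv[1],1]); return p+d*(z-p[2])/d[2]
def proj(k,p,Rm,X):
    c=(np.atleast_2d(X)-p)@Rm; c=c@k.T; return c[:,:2]/c[:,2:]
E
python3 - <<'E'
from h import *
from rig import optics
f=optics.grab_frame("top");k=K(f);p,Rm=cam(f)
for n,uv,z in [("jig plate corners FL",(327,177),.02),("FR",(453,187),.02),("BR",(446,269),.02),("BL",(317,257),.02),("driftjoint",(549,325),.042),("tip",(549,247),.042),("restTop",(547,250),0),("restBot",(546,341),0),("railL",(337,202),.028),("railR",(436,209),.028),("base",(403,524),.2)]:
    print(n,ray(k,p,Rm,np.array(uv)*.64-.18,z).round(3))
t=cv2.resize(f["color"][140:270,310:410],(600,780),interpolation=cv2.INTER_CUBIC)
f=optics.grab_frame("scene");s=cv2.resize(f["color"][80:210,60:250],(584,400),interpolation=cv2.INTER_CUBIC)
cv2.imwrite("pics/c1.png",cv2.resize(np.hstack([cv2.resize(t,(308,400)),s]),(780,350)))
E
```

```text
jig plate corners FL [0.78  0.192 0.02 ]
FR [ 0.753 -0.123  0.02 ]
BR [ 0.543 -0.103  0.02 ]
BL [0.574 0.212 0.02 ]
driftjoint [ 0.403 -0.342  0.042]
tip [ 0.592 -0.35   0.042]
restTop [ 0.596 -0.354  0.   ]
restBot [ 0.37  -0.342  0.   ]
railL [0.712 0.165 0.028]
railR [ 0.693 -0.08   0.028]
base [-0.025  0.     0.2  ]
```

View pics/c1.png

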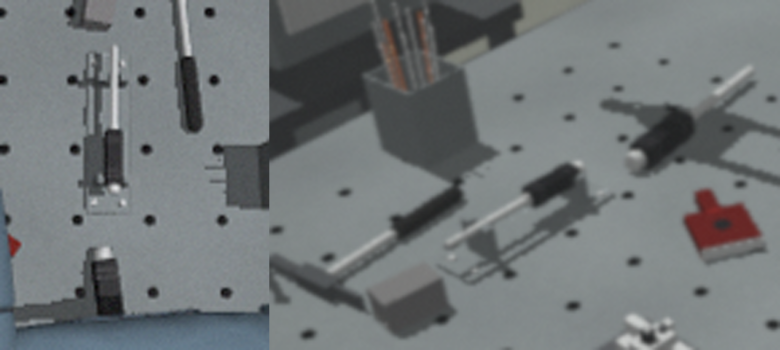

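Confirmed: the drift is the smaller tool in the forked rest, and the big one lies on the bench near the robot. Next I'll take close looks from the wrist, the jig first and then the drift.

```bash
cat >> h.py <<'E'
def down(yaw):  # tool z down, tool x along yaw
    c,s=np.cos(yaw),np.sin(yaw); return R.from_matrix(np.array([[c,s,0],[s,-c,0],[0,0,-1.]])).as_rotvec()
E
python3 - <<'E'
from h import *
from rig import r,optics,planner
import pickle
m=R.from_rotvec(r.read_eef_rot()).as_matrix();print(m.round(2).tolist())
for a in (-.086,np.pi-.086):print(planner.solve_ik([.58,.045,.33],down(a)),planner.solve_ik([.45,-.345,.023],down(a)))
out={}
yaw=-.086
q=planner.solve_ik([.58,.045,.33],down(yaw)); yaw=yaw if q is not None and abs(q[5])<2.4 else np.pi+yaw
for n,P in (("jig",[.58,.045,.36]),("drift",[.445,-.345,.25])):
    r.move_to(P,down(yaw)); r.hold(.3); t=r.read_position();o=r.read_eef_rot()
    f=optics.grab_frame("wrist"); out[n]=(f,t,o); print(n,r.read_time(),t,yaw,f["vertical_fov"],np.round(f["mount"],3).tolist())
    cv2.imwrite(f"pics/w_{n}.png",cv2.resize(f["color"],(800,600),interpolation=cv2.INTER_CUBIC))
pickle.dump(out,open("w.pkl","wb"))
E
```

```text
[[0.95, 0.3, -0.0], [0.3, -0.95, 0.0], [0.0, -0.0, -1.0]]
[-0.12647384  0.13182343  1.4650735   0.          1.54469572  1.53032249] [-0.86335541  0.43722868  1.75342869  0.          0.95093528  0.79344092]
[-1.26473837e-01  1.31823435e-01  1.46507350e+00 -4.44089210e-16
  1.54469572e+00 -1.61127016e+00] [-8.63355411e-01  4.37228684e-01  1.75342869e+00 -4.44089210e-16
  9.50935279e-01 -2.34815174e+00]
jig 3.1333 [0.58001241 0.04463742 0.35990644] -0.086 64.5271526099369 [[-0.0, -0.965, -0.264, 0.067], [1.0, -0.0, -0.0, -0.001], [0.0, -0.264, 0.965, -0.143], [0.0, 0.0, 0.0, 1.0]]
drift 5.0583 [ 0.44546277 -0.34452542  0.25019598] -0.086 64.5271526099369 [[-0.0, -0.965, -0.264, 0.067], [1.0, -0.0, -0.0, -0.001], [0.0, -0.264, 0.965, -0.143], [0.0, 0.0, 0.0, 1.0]]
```

View pics/w_jig.png

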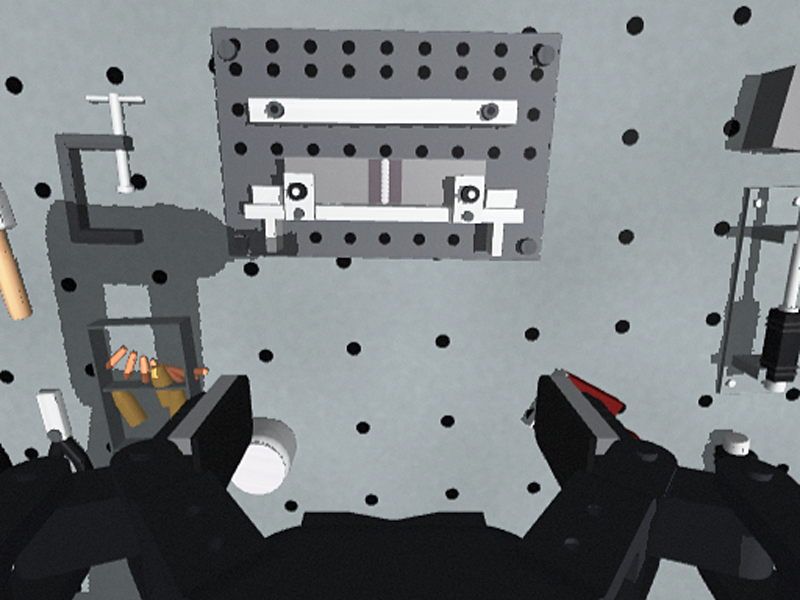

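View pics/w_drift.png

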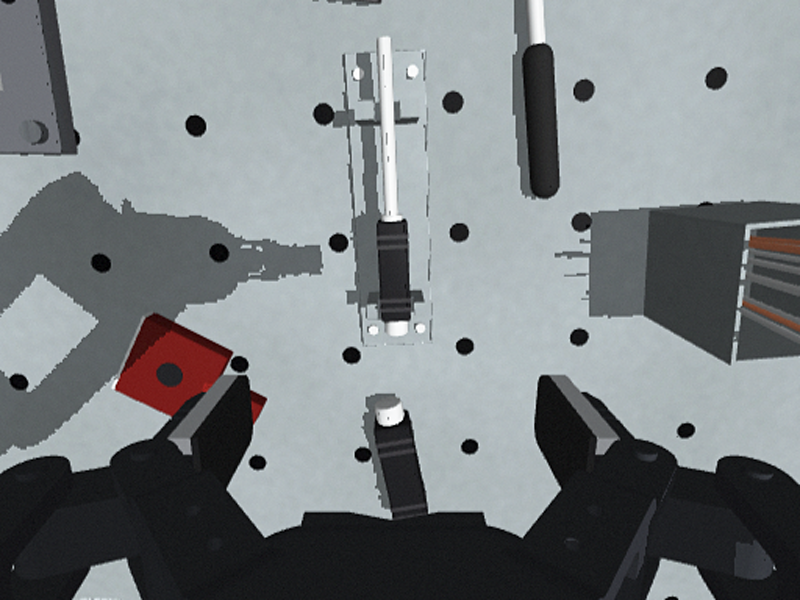

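The wrist views are clear. Jig plate corners are at (211,29), (561,34) and (541,260), wall-top ends near (244,212) and (523,215), and the rail rear edge runs (246,120)–(517,124). The drift axis runs from the tip (385,38) to the head end (398,333). I'll fit the poses and overlay the models.

```bash
cat > fit.py <<'E'
from h import *
import pickle
from scipy.optimize import least_squares
out=pickle.load(open("w.pkl","rb"))
def V(uv): return (np.array(uv,float)+.5)*.64-.5
f,t,o=out["jig"];k=K(f);p,Rm=cam(f,t,o)
def tf(x,L): L=np.array(L,float)/1000; c,s=np.cos(x[2]),np.sin(x[2]); return np.c_[x[0]+c*L[:,0]-s*L[:,1],x[1]+s*L[:,0]+c*L[:,1],L[:,2]]
L=[(155,160,20),(155,-160,20),(-55,-160,20),(-12,125,70),(-12,-125,70)]
U=V([(211,29),(561,34),(541,260),(244,218),(523,222)])
s=least_squares(lambda x:(proj(k,p,Rm,tf(x,L))-U).ravel(),[.61,.05,-.086]);J=s.x
print("jig",J.round(4),"res px",s.fun.round(1))
G=[ray(k,p,Rm,V(u),.048) for u in [(246,120),(517,124)]]
E1,E2=[ray(k,p,Rm,V(u),.048) for u in [(246,120),(517,124)]]
y=(E1-E2)/np.linalg.norm(E1-E2);rail=np.r_[(E1+E2)[:2]/2,np.arctan2(-y[0],y[1])]
print("rail",rail.round(4),"len",np.linalg.norm(E1-E2),"rel yaw",rail[2]-J[2],"rel to jig",((rail[:2]-J[:2])@np.array([[np.cos(J[2]),-np.sin(J[2])],[np.sin(J[2]),np.cos(J[2])]])).round(4))
fd,td,od=out["drift"];kd=K(fd);pd,Rd=cam(fd,td,od)
for n,u,z in [("tip",(385,40),.042),("shaftbase",(391,214),.042),("hfront",(392.5,221),.053),("head",(398,333),.042),("restF L",(343,52),.006),("restF R",(426,51),.006),("restB R",(431,346),.006),("restB L",(362,344),.006)]:
    print(n,ray(kd,pd,Rd,V(u),z).round(4))
for u in [(148,315),(232,352),(267,398),(245,425)]: print("magnet",ray(kd,pd,Rd,V(u),.018).round(3))
if __name__=="__main__":
    im=cv2.resize(f["color"][0:180,120:370],None,fx=3.2,fy=3.2,interpolation=cv2.INTER_CUBIC)
    def D(x,P,c):
        q=((proj(k,p,Rm,tf(x,P))+.5-[120,0])*3.2-.5); cv2.polylines(im,[q.round().astype(int)],True,c,1)
    rect=lambda a,b,c,d,z:[(a,c,z),(b,c,z),(b,d,z),(a,d,z)]
    D(J,rect(-55,155,-160,160,20),(0,255,0));D(J,rect(-12,0,-125,125,70),(0,0,255))
    for s_ in(1,-1):D(J,rect(0,16,94*s_,122*s_,54),(255,0,0));D(J,rect(-12,28,61*s_,87*s_,80),(0,255,255))
    D(rail,rect(0,20,-120,120,48),(255,0,255)); D(J,rect(1.5,41.5,-90,90,60),(255,255,0))
    cv2.imwrite("pics/ov.png",im)
E
python3 fit.py
```

```text
jig [ 0.617   0.0508 -0.099 ] res px [-0.4 -0.7  0.5 -0.8 -0.5  0.2  0.7  0.8 -0.4  0.5]
rail [ 0.6909  0.0465 -0.1005] len 0.24350794335905881 rel yaw -0.0015713940015955608 rel to jig [0.0739 0.0031]
tip [ 0.5972 -0.3509  0.042 ]
shaftbase [ 0.4831 -0.3451  0.042 ]
hfront [ 0.479  -0.3459  0.053 ]
head [ 0.3915 -0.3426  0.042 ]
restF L [ 0.6006 -0.3195  0.006 ]
restF R [ 0.5961 -0.3806  0.006 ]
restB R [ 0.3648 -0.3695  0.006 ]
restB L [ 0.3717 -0.3101  0.006 ]
magnet [ 0.416 -0.138  0.018]
magnet [ 0.378 -0.202  0.018]
magnet [ 0.334 -0.224  0.018]
magnet [ 0.309 -0.201  0.018]
```

View pics/ov.png

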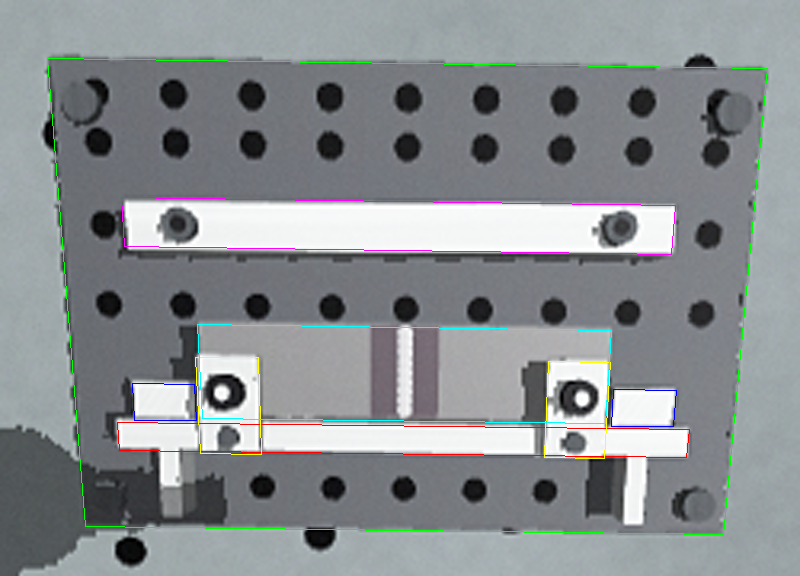

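The overlay matches everything (rail 73.9 mm ahead in the jig frame, gap about 32 mm, in range). The drift grip is at about (0.448, -0.345), yaw -0.044. I'll grasp it, lift, and go behind the right hole for a check look.

```bash
python3 - <<'E'
from h import *
from fit import J,tf
from rig import r,optics
import pickle
g=np.array([.448,-.3453]);yw=-.044
r.command_gripper(.05,110)
r.move_to([*g,.09],down(yw)); r.move_l([*g,.023],speed=.1)
r.command_gripper(0,110); print("open",r.read_opening(),r.read_position(),r.read_wrist_force())
pickle.dump((r.read_position(),r.read_eef_rot()),open("seat.pkl","wb"))
r.move_l([*g,.10],speed=.12); print("lift",r.read_opening(),r.read_wrist_force(),r.read_wrist_torque())
P=tf(J,[(-40-150,-50,0)])[0][:2]
r.move_to([*P,.10],down(J[2])); r.move_l([*P,.021],speed=.15); r.hold(.2)
t=r.read_position();o=r.read_eef_rot();f=optics.grab_frame("wrist");pickle.dump((f,t,o),open("w2.pkl","wb"))
print(t,r.read_time(),r.read_wrist_force())
k=K(f);p,Rm=cam(f,t,o)
x0,y0=90,0;im=cv2.resize(f["color"][0:220,x0:390],None,fx=2.6,fy=2.6,interpolation=cv2.INTER_CUBIC)
def D(P,c,closed=True):
    q=(proj(k,p,Rm,P)+.5-[x0,y0])*2.6-.5; cv2.polylines(im,[q.round().astype(int)],closed,c,1)
D(tf(J,[(-12,-125,70),(0,-125,70),(0,125,70),(-12,125,70)]),(0,0,255))
D(tf(J,[(-55,-50,40),(-12,-50,40)]),(255,0,255),False)
D(tf(J,[(-42,-45,40),(-40,-45,40),(-40,-55,40),(-42,-55,40)]),(0,255,0))
cv2.imwrite("pics/hole.png",im)
E
```

```text
jig [ 0.617   0.0508 -0.099 ] res px [-0.4 -0.7  0.5 -0.8 -0.5  0.2  0.7  0.8 -0.4  0.5]
rail [ 0.6909  0.0465 -0.1005] len 0.24350794335905881 rel yaw -0.0015713940015955608 rel to jig [0.0739 0.0031]
tip [ 0.5972 -0.3509  0.042 ]
shaftbase [ 0.4831 -0.3451  0.042 ]
hfront [ 0.479  -0.3459  0.053 ]
head [ 0.3915 -0.3426  0.042 ]
restF L [ 0.6006 -0.3195  0.006 ]
restF R [ 0.5961 -0.3806  0.006 ]
restB R [ 0.3648 -0.3695  0.006 ]
restB L [ 0.3717 -0.3101  0.006 ]
magnet [ 0.416 -0.138  0.018]
magnet [ 0.378 -0.202  0.018]
magnet [ 0.334 -0.224  0.018]
magnet [ 0.309 -0.201  0.018]
open 0.02046403572968389 [ 0.44852076 -0.34593531  0.0241278 ] [-0.98985037  0.60224909  6.16364851]
lift 0.020289857871634027 [ 0.0834274   0.46553656 -2.36670818] [-0.01336153  0.0752089   0.01245022]
[0.42406779 0.01946147 0.02204005] 10.4583 [-0.48478645  0.49507081 -2.61244229]
```

View pics/hole.png

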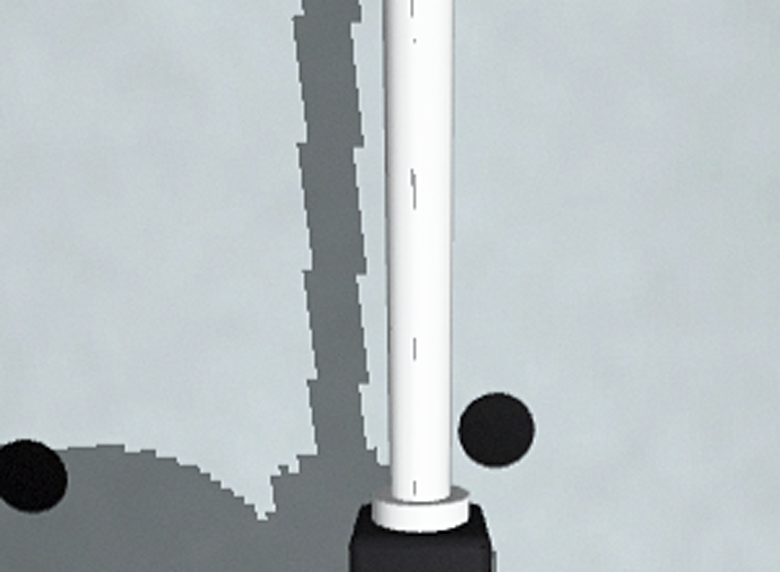

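The tip is outside this view, but the shaft is visible. I'll measure its line in the jig frame from this frame, and check its width for pitch.

```bash
python3 - <<'E' | grep -v -E "magnet|rest|rail|^tip|hfront|head|shaftb"
from h import *
from fit import J
import pickle
f,t,o=pickle.load(open("w2.pkl","rb"));k=K(f);p,Rm=cam(f,t,o)
g=f["color"].max(2).astype(float)
c,s=np.cos(J[2]),np.sin(J[2]);M=np.array([[c,-s],[s,c]])
for row in (10,60,110,160,185):
    # axis centre/width by gradients near expected cols
    a=cv2.GaussianBlur(f["color"][row-2:row+3].astype(np.float32),(3,1),0).mean(0).mean(1)
    d=np.abs(np.gradient(a)); l=230+np.argmax(d[230:246]); rr=256+np.argmax(d[256:272])
    m=ray(k,p,Rm,((l+rr)/2,row),.040); q=(m[:2]-J[:2])@M*1000
    wl,wr=[ray(k,p,Rm,(x,row),.040) for x in(l,rr)]
    print(row,l,rr,"jig xy mm",q.round(1),"width mm at z.04",np.linalg.norm(wl-wr)*1000)
print("tcp jig",(np.array(t)[:2]-J[:2])@M*1000)
from rig import optics,r
f=optics.grab_frame("scene");k=K(f);p,Rm=cam(f)
x0,y0=130,150;im=cv2.resize(f["color"][y0:y0+120,x0:x0+160],None,fx=5,fy=5,interpolation=cv2.INTER_CUBIC)
from fit import tf
def D(P,c,cl=True): cv2.polylines(im,[((proj(k,p,Rm,P)+.5-[x0,y0])*5-.5).round().astype(int)],cl,c,1)
D(tf(J,[(-12,-125,70),(0,-125,70),(0,125,70),(-12,125,70)]),(0,0,255))
D(tf(J,[(-160,-50,40),(-40,-50,40)]),(255,0,255),False);D(tf(J,[(-40,-55,40),(-40,-45,40)]),(0,255,0),False)
cv2.imwrite("pics/sc2.png",im)
E
```

```text
jig [ 0.617   0.0508 -0.099 ] res px [-0.4 -0.7  0.5 -0.8 -0.5  0.2  0.7  0.8 -0.4  0.5]
10 236 263 jig xy mm [-86.8 -48.5] width mm at z.04 9.876022012044862
60 237 263 jig xy mm [-103.7  -48.6] width mm at z.04 9.889181582823824
110 238 262 jig xy mm [-122.1  -48.6] width mm at z.04 9.507291379404798
160 230 267 jig xy mm [-142.  -48.] width mm at z.04 15.291628093318963
185 241 262 jig xy mm [-152.6  -49.2] width mm at z.04 8.871095904727884
tcp jig [-188.89468334  -50.21429454]
```

View pics/sc2.png

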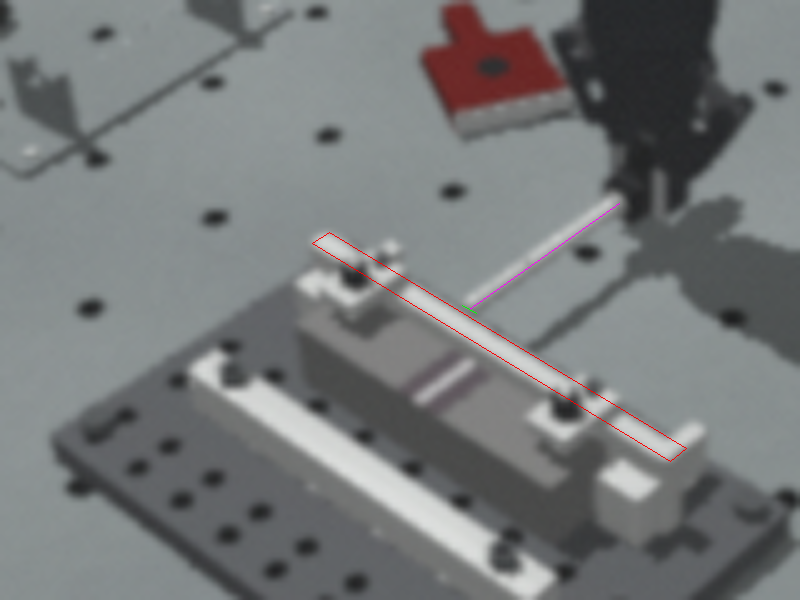

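The shaft lies parallel to the jig x, 1.5 mm towards +y of the target. In the scene view it looks slightly high, so I'll quantify that against the wall as reference.

```bash
python3 - <<'E' | grep -v -E "magnet|rest|rail|^tip|hfront|head|shaftb"
from h import *
from fit import J,tf
from rig import optics
f=optics.grab_frame("scene");k=K(f);p,Rm=cam(f);im=f["color"].astype(float).mean(2)
def prof(P,dv=14,lab=""):
    for q in proj(k,p,Rm,tf(J,P)):
        vs=np.arange(-9,9.01,.5);a=cv2.remap(im.astype(np.float32),np.full((len(vs),1),q[0],np.float32),(q[1]+vs).astype(np.float32)[:,None],cv2.INTER_LINEAR).ravel()
        b=a>(a.max()+np.median(a))/2; print(lab,q.round(1),"bright from",vs[b].min(),"to",vs[b].max(),"centre",vs[b].mean().round(2))
prof([(x,-48.5,40) for x in(-120,-100,-80,-60)],lab="shaft")
prof([(-6,y,70) for y in(-40,-20,0,20,40)],lab="wall")
a=proj(k,p,Rm,tf(J,[(-80,-48.5,40),(-80,-48.5,50)]));print("px per 10mm z",a[1]-a[0])
E
```

```text
jig [ 0.617   0.0508 -0.099 ] res px [-0.4 -0.7  0.5 -0.8 -0.5  0.2  0.7  0.8 -0.4  0.5]
shaft [244.1 197.2] bright from -3.0 to -1.0 centre -2.0
shaft [239.2 200.7] bright from -3.0 to -1.0 centre -2.0
shaft [234.1 204.2] bright from -3.0 to -1.0 centre -2.0
shaft [229.  207.8] bright from -3.5 to -1.0 centre -2.25
wall [216.1 210.7] bright from -1.5 to 2.0 centre 0.25
wall [221.7 214. ] bright from -1.5 to 2.0 centre 0.25
wall [227.3 217.5] bright from -1.5 to 2.5 centre 0.5
wall [233. 221.] bright from -1.0 to 2.5 centre 0.75
wall [238.9 224.5] bright from -1.0 to 9.0 centre 3.32
px per 10mm z [-0.1567444  -2.84494097]
```

The shaft sits roughly 2 mm high and 1.5 mm off in y, so I'll correct both, then insert with force checks and push the right side first.

```bash
sed -i 's/^print/if __name__=="__main__": print/; s/^for n,u,z/if 0:\n  pass\nfor n,u,z/' fit.py; cat > push.py <<'E'
import io,contextlib
with contextlib.redirect_stdout(io.StringIO()):
    from fit import *
from rig import r
c,s=np.cos(J[2]),np.sin(J[2]);M=np.array([[c,-s],[s,c]]);X=np.array([c,s])
DY,Z=-.0013,.019
def go(x,y,speed,z=Z):   # mm: tip in jig frame
    r.move_l([*(tf(J,[(x-151,y,0)])[0][:2]+M@[0,DY]),z],speed=speed)
def tip(): return ((np.array(r.read_position())[:2]-J[:2])@M*1000+[150,0])
def F(): return -np.array(r.read_wrist_force())[:2]@X
def push(x0,x1,y,step,stop,bias,speed=.03,log=True):
    x=x0;tr=[]
    while x<x1-1e-6:
        x=min(x+step,x1);go(x,y,speed);fx=F()-bias;tr.append((round(tip()[0],1),round(float(fx),1)))
        if fx>stop:break
    if log:print("t %.1f"%r.read_time(),tr)
    return x,fx
E
python3 - <<'E'
from push import *
go(-40,-50,.05); b=F(); print("bias",b,tip(),r.read_position()[2],r.read_time())
x,f=push(-40,-2,-50,5,6,b,.06)
print("wrist",r.read_wrist_force(),r.read_wrist_torque())
if f<6: x,f=push(x,11,-50,1.5,30,b); print(x,f,tip(),r.read_wrist_force())
E
```

```text
bias -1.3110215488198869 [-41.25377155 -51.31313754] 0.018884373454719352 10.8083
t 12.8 [(np.float64(-35.4), 1.8), (np.float64(-30.5), 1.8), (np.float64(-25.5), 1.5), (np.float64(-20.5), 1.6), (np.float64(-15.6), 0.9), (np.float64(-10.5), 1.6), (np.float64(-5.6), 0.8), (np.float64(-2.8), 1.3)]
wrist [ 0.06640164  0.15965248 -1.20823092] [ 0.02905813  0.06719219 -0.05857902]
t 15.1 [(np.float64(-1.4), 1.5), (np.float64(0.1), 1.0), (np.float64(1.6), 1.7), (np.float64(2.1), 5.3), (np.float64(2.1), 10.4), (np.float64(2.2), 14.2), (np.float64(3.4), 14.6), (np.float64(4.8), 15.4), (np.float64(5.6), 16.7)]
11 16.7132178163123 [  5.57526738 -51.00374809] [-15.57054543  -0.93254694   3.04934203]
```

Through the hole with no rubbing. Tube contact came at 1.9 mm, as expected, and it slides at about 15 N with arm stiffness about 3 N/mm. Continuing, alternating sides.

```bash
cat >> push.py <<'E'
def until(xc,y,target,step,stop,b,speed=.03):
    tr=[];fx=0
    while True:
        xc+=step;go(xc,y,speed);fx=F()-b;t=tip()[0];tr.append((round(float(t),1),round(float(fx),1)))
        if t>=target or fx>stop:break
    print("t %.1f y %d"%(r.read_time(),y),tr);return xc
def swap(y0,y1,xin):
    go(-20,y0,.15);go(-20,y1,.2);b=F();go(-8,y1,.12);f=F()-b
    if f>6: raise SystemExit(f"blocked {f}")
    go(xin,y1,.08);print("in",tip(),F()-b,r.read_time());return b
E
python3 - <<'E'
from push import *
until(11,-50,9,2,28,0)
b=swap(-50,50,0); print("b",b)
until(0,50,14,2,28,0)
E
```

```text
t 15.6 y -50 [(8.0, 14.5), (10.1, 14.2)]
in [-0.06448226 48.15928833] 0.31797558180237684 17.0917
b -0.2001648762816833
t 19.3 y 50 [(1.0, 1.3), (3.1, -1.1), (4.0, 4.0), (4.3, 9.6), (5.5, 10.9), (7.3, 12.3), (9.3, 12.4), (11.1, 12.9), (16.6, 2.9)]
```

```bash
python3 - <<'E'
from push import *
swap(50,-50,6)
until(6,-50,23,2,28,0)
swap(-50,50,12)
until(12,50,28,2,9,0)
E
```

```text
in [  5.5622337  -50.98745174] 0.669894665645765 20.9667
t 23.2 y -50 [(6.9, 0.1), (9.1, 0.2), (11.2, 1.1), (12.5, 2.1), (12.8, 8.0), (16.7, 1.9), (19.4, 0.2), (21.4, 0.7), (23.3, 0.9)]
in [11.36767411 48.38937202] 0.34548454387380134 24.9583
t 27.2 y 50 [(12.7, 0.1), (15.1, 0.2), (17.2, 1.0), (19.0, 0.3), (20.8, 0.6), (23.2, 0.8), (25.2, 0.8), (27.3, 0.9), (29.3, 0.6)]
```

```bash
python3 - <<'E'
from push import *
from rig import optics
f=optics.grab_frame("scene");k=K(f);p,Rm=cam(f);x0,y0=130,180
im=cv2.resize(f["color"][y0:y0+120,x0:x0+160],None,fx=5,fy=5,interpolation=cv2.INTER_CUBIC)
def D(x,P,c,cl=True): cv2.polylines(im,[((proj(k,p,Rm,tf(x,P))+.5-[x0,y0])*5-.5).round().astype(int)],cl,c,1)
D(rail,[(0,-120,48),(20,-120,48),(20,120,48),(0,120,48)],(255,0,255))
D(rail,[(-40,-90,60),(0,-90,60),(0,90,60),(-40,90,60)],(255,255,0))
cv2.imwrite("pics/sc3.png",im);print(r.read_time())
E
```

```text
27.2583
```

View pics/sc3.png

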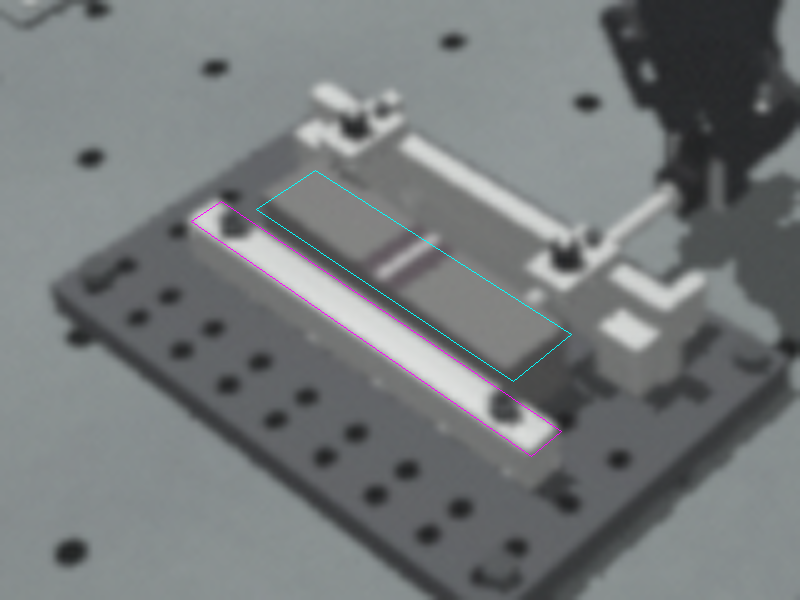

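The tube is free and almost parallel, a few mm short of the rail. Now I'll ease it up in small steps with low force stops and press home.

```bash
python3 - <<'E'
from push import *
xc=until(30,50,36.5,1,5,0,.02)
b=swap(50,-50,22)
xc=until(22,-50,30,2,5,0,.03)
xc=until(xc,-50,38,1,16,0,.02)
r.hold(.5);print("held",F()-b,tip(),r.read_time())
E
```

```text
t 28.0 y 50 [(30.0, 1.4), (30.7, 3.1), (30.8, 6.6)]
in [ 20.93480599 -50.66301816] 0.7804040438153528 29.9333
t 31.2 y -50 [(22.9, 0.3), (25.1, 0.8), (26.9, 0.3), (29.0, 0.9), (31.2, 0.2)]
t 33.2 y -50 [(32.0, 1.2), (33.1, 2.4), (33.4, 5.4), (33.5, 8.1), (33.6, 9.4), (33.6, 12.5), (33.6, 15.5), (33.6, 19.2)]
held 18.152599547425798 [ 33.55506857 -50.77146182] 33.6833
```

```bash
python3 - <<'E'
from push import *
b=swap(-50,50,27)
xc=until(27,50,30,1.5,5,0,.03)
xc=until(xc,50,38,1,15.5,0,.02)
r.hold(.5);print("held",F()-b,tip(),r.read_time())
from rig import optics
import pickle
go(-20,50,.15)
f=optics.grab_frame("scene");k=K(f);p,Rm=cam(f);x0,y0=150,200
im=cv2.resize(f["color"][y0:y0+80,x0:x0+107],None,fx=7,fy=7,interpolation=cv2.INTER_CUBIC)
cv2.imwrite("pics/sc4.png",im);print(r.read_time())
E
```

```text
in [25.39395102 48.59145013] -0.43602508002622314 35.725
t 36.5 y 50 [(27.1, -0.6), (29.1, -0.6), (30.6, -0.5)]
t 38.5 y 50 [(31.6, -0.7), (32.6, 0.4), (33.0, 1.7), (33.0, 6.1), (33.0, 8.8), (33.0, 11.9), (33.0, 13.9), (33.0, 17.2)]
held 17.812073552659278 [33.0162915  48.71992706] 38.975
39.575
```

View pics/sc4.png

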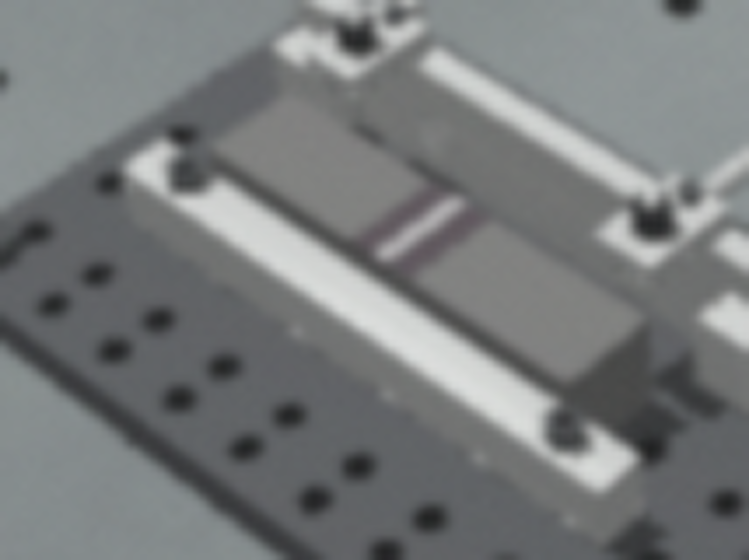

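The tube lies along the rail at both ends. The pressed tip readings were 33.6 and 33.0 mm with 17–18 N on each side and no further yield. Now I'll return the drift.

```bash
python3 - <<'E'
from push import *
from rig import optics
import pickle
g=[.448,-.3453]
go(-45,50,.15)
q=r.read_position();r.move_l([q[0],q[1],.10],speed=.2)
r.move_to([*g,.10],down(-.044)); r.move_l([*g,.034],speed=.12)
b=r.read_wrist_force();z=.034;tr=[]
while z>.0215:
    z-=.002;r.move_l([*g,z],speed=.03);d=np.array(r.read_wrist_force())-b;tr.append((round(z,4),d.round(1).tolist()))
    if d[2]>4 or np.abs(d[:2]).max()>6:break
print(tr,r.read_position(),r.read_time())
E
```

```text
[(0.032, [-0.8, -0.7, -0.5]), (0.03, [-0.4, 0.5, -0.2]), (0.028, [-0.6, 0.1, -0.9]), (0.026, [-0.7, -1.0, -0.4]), (0.024, [-1.2, 1.1, 5.3])] [ 0.44830426 -0.34559776  0.02459103] 44.1
```

```bash
python3 - <<'E'
from push import *
from rig import optics
r.command_gripper(.055)
r.hold(.1);r.move_l([.448,-.3453,.12],speed=.15);r.move_l([.445,-.345,.25],speed=.25);r.hold(.2)
t=r.read_position();o=r.read_eef_rot();f=optics.grab_frame("wrist");k=K(f);p,Rm=cam(f,t,o)
cv2.imwrite("pics/end.png",cv2.resize(np.hstack([f["color"][:,150:350],optics.grab_frame("scene")["color"][:,60:320]]),(690,576)))
for n,X in (("old tip",[.5972,-.3509,.042]),("old head",[.3915,-.3426,.042])): q=proj(k,p,Rm,[X])[0]; print(n,"expected in picture",(q-[150,0])*1.5)
print(r.read_time(),r.read_opening(),r.read_wrist_force())
E
```

```text
old tip expected in picture [154.78481284  33.57037317]
old head expected in picture [155.38542985 318.26781821]
46.3833 0.05510028995785703 [ 0.93157791  0.55898501 -0.02023365]
```

View pics/end.png

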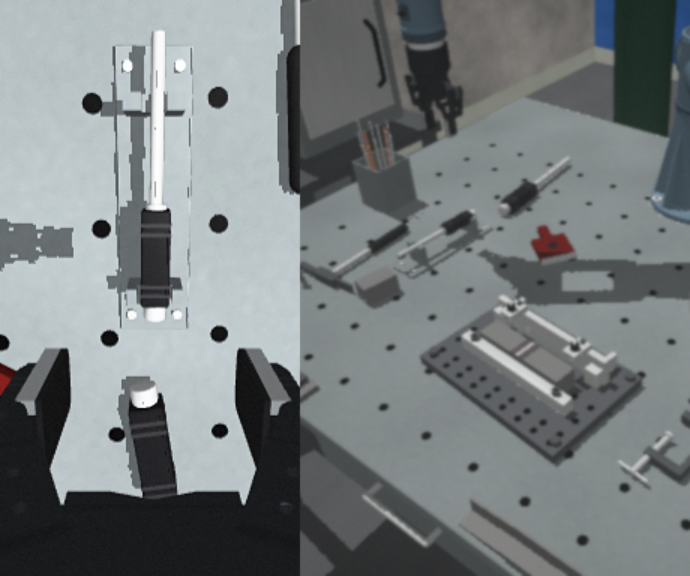

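The drift is back in both forks, with its tip at (158,32) and head end at (154,319), within about 2 mm of where it started. The tube lies along the rail and nothing else has moved. Handing in.

```bash
python3 -c "
from rig import r,job_done
job_done();print(r.read_time())"
```

```text
the job is handed in; nothing more can be done
the job is handed in; nothing more can be done
```

The tube is out of the nest and pressed home on the stop rail, the drift is back in its rest, and I handed the job in at about 46.4 s on the robot's clock (limit 58 s). `job_done()` gives no verdict, so what follows are my own checks.

- **Pushing out:** I took the smaller drift from the forked rest. I pushed the tube out through the right and left holes in turn. It slid at about 12–17 N and came free once past the cheeks.
- **Pressing home:** I eased it up in 1 mm steps and pressed each side with about 18 N for 0.5 s. That is a little over the 15 N you asked for, but within the 10–25 N range. The highest push I read was about 19 N, well under the 40 N ramming limit.
- **Tube on the rail:** At full press the drift tip stood at 33.6 mm (right) and 33.0 mm (left) in the jig frame, with no further give. I expected 33.9 mm from the first camera fit. The difference between the two sides puts the tube within about 0.01 rad of parallel. The last picture shows it along the rail at both ends.
- **Drift:** It lies in both forks within about 2 mm of where it started. The gripper is open and clear.
- **Bystanders:** I saw no movement in those visible in the last picture. The brush, tin and pliers were outside it, though the arm did not work near them.

**Readings that disagreed:**
- In the scene camera the drift looked about 2–3 mm high in the grip, while the wrist view showed no clear offset. I lowered it 2 mm and it entered both holes without rubbing.
- After the tube came free, the pushing force read about 1 N instead of the expected 2–4 N. The camera check showed why: the tube had jumped ahead and stopped a few mm short of the rail.

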